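Set and lock the wing of a sloped test jig behind its sliding guard

TASK

Slide the clear guard of the sloped test jig aside, turn the locking wing until its key stands over the notch in the collar, and push the wing fully down so that the key sits home in the notch. Then slide the guard fully shut again and let go, leaving the other things on the table where they are.

Things in the scene. Friction and masses are not known exactly. Their poses are not given: they have to be found in the camera images.
- jig: Fixed grey test jig, 180 x 320 mm, its flat deck sloped 25 degrees down towards the robot. Origin: centre of its underside; x to the high far edge, y along the deck, z up. Deck middle 85 mm above the origin, deck normal (-0.423, 0, 0.906) in jig axes. Collar, wing and shut guard are centred on the deck 75 mm to -y of the middle; a circuit board is fixed at +y.
- guard (a joint): Position of the guard along its track in m: 0 fully shut (over the wing), 0.150 fully open, sliding along the jig's +y; about 3 N of friction, stays where it is left.
- guard_fin (a point): Centre of the black fin, the guard's handle, 93 mm off the deck: 70 mm long up the slope (x), 14 mm thick along the track (y), 40 mm tall along the deck normal (z). It stands on the middle of the guard: a clear hood, 159 mm up the slope, 130 mm along the track, top plate 68 to 73 mm off the deck, open at both track ends.
- wing_grip (a point): Middle of the aluminium wing's bar, on the turning axis. z: turning axis (deck normal); x: along the bar to the key. Bar 16 mm thick (y), 32 mm tall (z), from 28 mm behind to 41 mm ahead of the axis, pointed end ahead. Turns either way without stop, stays where left. 33 mm off the deck when home, 42 to 45 mm at the start; pushing it down along z takes about 4 N.
- wing_key (a point): Middle of the lower end of the wing's key, 36 mm from the turning axis. The key is a block 9 mm wide and 19 mm long, hanging 12 mm below the bar under the wing's longer, pointed end; it lands on the collar unless it stands over the notch. Axes as wing_grip.
- notch (a point): Where wing_key must come: in the notch of the dark steel collar, 36 mm from the turning axis, 5 mm off the deck; x outward along the notch, z deck normal. Collar: fixed ring, 60 mm inner and 84 mm outer diameter, 14 mm high, one notch 12 mm wide between two straight cheeks that stick out to 56 mm from the axis.
- tape_roll: Loose roll of black tape, 90 mm diameter, 22 mm high, origin centre of its underside. To be left alone.
- bit_case: Loose black case of screwdriver bits, 100 x 165 x 24 mm, origin centre of its underside. To be left alone.
- organiser: Loose clear tray with compartments, 160 x 220 x 35 mm, origin centre of its underside. To be left alone.
- screwdriver: Loose screwdriver lying on the table, 170 mm long. To be left alone.

How it is judged:
By the outcome, as a careful person would: the job done as asked, in the order asked, and still so for the second after the job is handed in, with the robot touching nothing.
It also fails if it takes over 72 s, if anything falls off the work surface, if the arm or the gripper's body presses on something with over 40 N, if the wrist force passes 120 N, or if a joint passes its speed limit or range.

ROBOT

A 7-joint arm with a two-finger parallel gripper is mounted at the origin on the work surface. World frame = base frame: x ahead of the robot, y to its left, z up, the work surface at z = 0. Lengths are in m, angles in rad, forces in N, time in s.
With the tool pointing down it reaches from about 0.35 to 0.9 m from the base axis. Payload 7.2 kg.
Tool frame: the origin (TCP) lies at the very end of the fingers, on their centre line; the grasp point (between the pads) lies 19 mm behind it (r.tcp_to_grasp is the distance from the TCP to the grasp point, in m); z points along the fingers, y is the direction in which the jaws open and shut (so a half turn about z gives the same grasp; the last joint's range is limited). The gripper opens to 85 mm and grips with 20 to 120 N. Pads are 22 mm wide; open, the fingers measure 114 mm over their backs; the gripper's body (76 mm by 85 mm) begins 54 mm behind the grasp point. The pads swing forward as they close: fully open they stand 13 mm farther back than shut.
Start: joints at [-1.274, 0.411, -0.013, 1.596, 0.006, 1.134, -0.082], TCP at [0.223, 0.584, 0.2] pointing down, gripper open.
Joint ranges: [-2.95, 2.95], [-0.29, 1.99], [-1.47, 1.44], [0.14, 2.54], [-1.03, 4.17], [0.13, 1.85], [-2.86, 2.86]. Speed limits (rad/s): [2.39, 2.39, 3.01, 3.01, 3.14, 3.14, 3.14].

INTERFACE

Orientations are given as a unit quaternion [w, x, y, z].
In Python, from bench import r gives the robot as it stands.
- The arm moves only by the tool carry_out, never from a script. Its argument "series" is a list of rows, each a list of 7 numbers: the finger opening in m, from 0 to 0.0854, then the shift along the tool's x, y, z in m, then the turn, a rotation vector about the tool's x, y, z in rad. A call has 1 to 10 rows; each row shifts and turns the pose as measured when the row begins, along the tool's axes as they then stand; what a row does not reach is not made up. A row lasts 1/12 s, in which the tool goes at most 41.7 mm and 7.16 degrees, less where a joint would pass 70% of its speed; a pose out of reach is approached as far as the arm can. A call is refused whole if a number of a shift passes 0.0417 or a number of a turn 0.125, either way. A call with a gripper value outside its range is refused whole. The fingers move at their own pace and stop on an object; "newtons" is the grip in N (left out, the last holds). Time passes only in rows, so rows that do not move let the fingers close. It gives the time, the measured TCP pose, the force and the opening at its end, in the units of the state.
- r.read_state(): the state, without advancing time (a new reading comes with each control period).
- r.camera(name): name is "scene" or "top" or "wrist"; returns a dict with "image" (400x640x3 uint8, red, green, blue), "K" (3x3 intrinsics, pixels), "rvec" (rotation vector, rad) and "tvec" (3), from world to camera coordinates, as OpenCV has them; the wrist camera has in their place "hand_eye" (4x4, takes a point from camera to tool coordinates, whose origin is the TCP and whose axes are the flange's). Camera axes: x right, y down, z forward; pixel columns grow to the right and rows downward; lengths in m; the calibration is good to about 2 mm. The wrist camera is an equidistant fisheye: a pixel r from the principal point sees the ray r / f radians off the axis. A picture is of the moment at which its call begins: read the wrist's pose just before it. There is no depth.
- r.job_done(): hands the job in, once; it reports no verdict.
The state is a dict: "time": time; "joints": joint angles; "joint_velocities": joint speeds; "tau": joint torques, N m; "tool_pos": TCP position; "eef_rot": TCP orientation; "contact_force": force on the tool from outside, world axes, zero at the start; "torque": the same for the moment, N m; "finger_gap": finger opening in m.
Only numpy, scipy, OpenCV 4.12 (cv2) and the standard library are available. Lean on these libraries where they do the work, as an engineer would, in place of code of your own. Each camera call takes 0.05 s, during which the arm holds its last target. There are 200 camera calls.

## Working session

There is one attempt and no reset: what is moved stays moved. The work goes in short steps, Python scripts to look and compute and a tool call to move; the robot and the scene stay as the last step left them, time stands still between calls to the robot, and variables do not carry over. Pictures are saved under pics/ and viewed, about 8 in all and at most 12, crops included, and the job is handed in when it is done.

Besides the shell and the picture viewer there is one more tool, called after ">>>" by a JSON object that holds its "op" and its "data". carry_out: Moves the arm, as the interface text tells. Its arguments: {"type":"object","properties":{"series":{"type":"array","items":{"type":"array","items":{"type":"number"}}},"newtons":{"type":"number"}},"required":["series"]}

```bash
mkdir -p pics; ls; python3 - <<'E'
from bench import r
import cv2
print(r.read_state())
for n in("scene","top"):
    c=r.camera(n); print(n,c["K"].tolist(),c["rvec"],c["tvec"]); cv2.imwrite(f"pics/{n}0.png",c["image"][:,:,::-1])
E
```

```text
pics
{'time': 0.0, 'joints': array([-1.2742062 ,  0.41189361, -0.01272197,  1.5970379 ,  0.00561391,
        1.13430052, -0.08218562]), 'joint_velocities': array([-9.32952863e-05,  1.99886407e-04, -4.67907454e-04,  1.37096742e-03,
       -8.31797283e-04,  8.83928628e-04, -1.01154625e-04]), 'tau': array([-1.32568290e-03, -6.00630283e+01,  6.81651235e-01, -2.99414599e+01,
        1.38096552e-02,  1.04470618e-02, -2.19387090e-06]), 'tool_pos': array([0.22281825, 0.58335202, 0.1993595 ]), 'eef_rot': array([-8.48408843e-05,  1.81358819e-01,  9.83416664e-01, -7.97316803e-04]), 'contact_force': array([-0.02594523, -0.57045065, -0.96809926]), 'torque': array([-0.01328105,  0.01130008,  0.01956503]), 'finger_gap': 0.085134546236426}
scene [[449.1905280592342, 0.0, 318.60907072835766], [0.0, 449.1905280592342, 198.5409313033859], [0.0, 0.0, 1.0]] [ 1.48660624  1.88781041 -0.96862292] [ 0.15945847 -0.21996211  1.95405669]
top [[516.6442193115415, 0.0, 312.30188801559314], [0.0, 516.6442193115415, 193.44146627976863], [0.0, 0.0, 1.0]] [ 2.20704791 -2.14232597  0.12746322] [-0.04193588  0.55469956  1.54231071]
```

View pics/scene0.png

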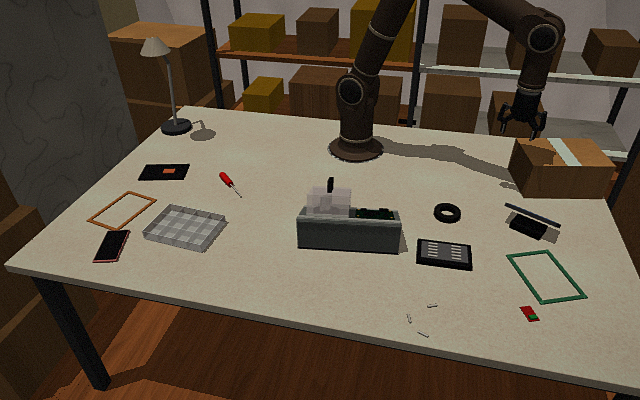

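View pics/top0.png

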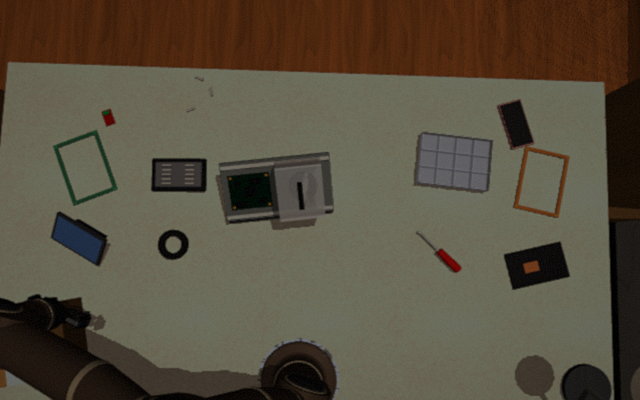

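The scene picture shows the jig at (350,230) with the guard at its left end and the fin at (330,186). In the top picture the jig spans (220,155)-(332,222) and the fin is at (300,195). Image up is +x and image left is +y. I'll enlarge both.

```bash
python3 - <<'E'
import cv2,numpy as np
a=cv2.imread("pics/top0.png")[140:240,205:345]; b=cv2.imread("pics/scene0.png")[170:260,285:415]
a=cv2.resize(a,None,fx=5,fy=5,interpolation=2)
b=cv2.resize(b,(0,0),fx=5,fy=5,interpolation=2)
a=cv2.convertScaleAbs(a,alpha=1.5)
cv2.imwrite("pics/crop_top.png",a);cv2.imwrite("pics/crop_sc.png",b)
E
```

```text
(no output)
```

View pics/crop_top.png

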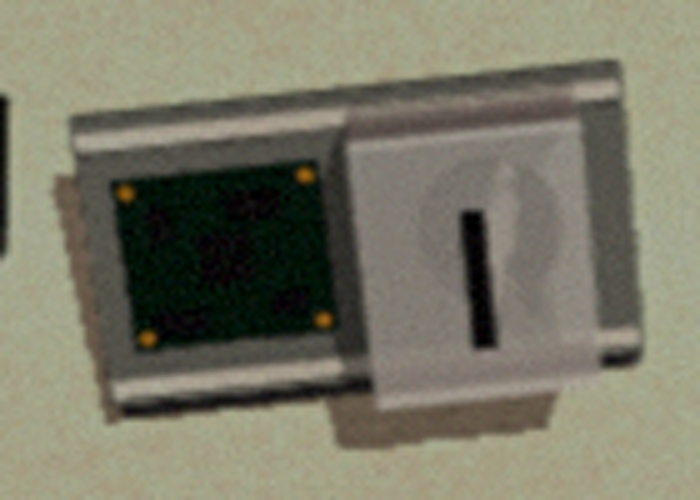

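The crop shows the jig's corners at about (72,118), (620,62), (640,360) and (118,412), and the fin from (472,210) to (484,348). I'll fit x, y and yaw to these.

```bash
cat > h.py <<'E'
import numpy as np,cv2
from scipy.optimize import least_squares
from scipy.spatial.transform import Rotation as R
N=np.array([-.4226,0,.9063]);U=np.array([.9063,0,.4226])
def deck(u,v,n): return np.array([0,0,.085])+u*U+np.array([0,v,0])+n*N   # jig axes
def toworld(p,q): return R.from_euler('z',q[2]).apply(p)+[q[0],q[1],0]
def proj(c,p): return cv2.projectPoints(np.atleast_2d(p).astype(float),c["rvec"],c["tvec"],c["K"],None)[0][:,0]
E
python3 - <<'E'
from h import *
from bench import r
c=r.camera("top")
px=np.array([[72,118],[620,62],[640,360],[118,412],[472,210],[484,348]])/5+[205,140]
P=np.array([[.09,.16,.127],[.09,-.16,.127],[-.09,-.16,.043],[-.09,.16,.043],deck(.035,-.075,.113),deck(-.035,-.075,.113)])
f=lambda q:(proj(c,toworld(P,q))-px).ravel()
s=least_squares(f,[.55,.05,0]);print(s.x,f(s.x).reshape(-1,2).round(2))
q=s.x
sc=r.camera("scene")
print("fin",toworld(deck(0,-.075,.093),q),"scene px",proj(sc,toworld(deck(0,-.075,.113),q)))
print(proj(sc,toworld(P,q)).round(1))
E
```

```text
[0.56456331 0.08136207 0.13144809] [[-2.62 -3.42]
 [-1.06 -3.18]
 [-0.02  1.26]
 [-2.04  1.7 ]
 [ 2.72  3.49]
 [ 2.68 -0.06]]
fin [0.5354308  0.00185781 0.1692859 ] scene px [[327.86203976 177.93600476]]
[[402.2 224.5]
 [295.8 218.2]
 [304.8 204.6]
 [398.  209.8]
 [326.9 179.6]
 [328.8 176.3]]
```

View pics/crop_sc.png

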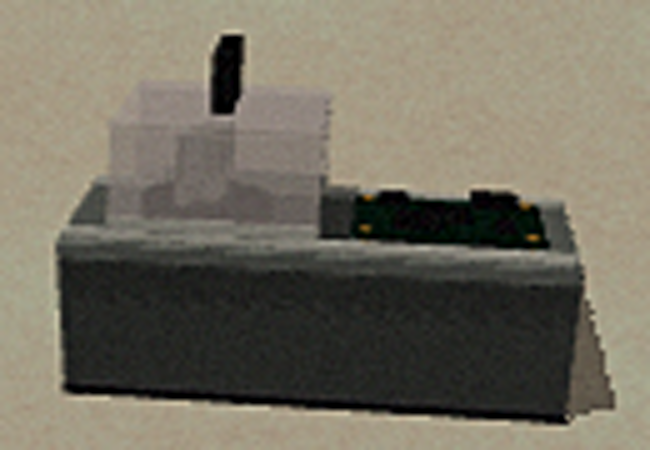

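```bash
python3 - <<'E'
from h import *
from bench import r
c=r.camera("top");sc=r.camera("scene")
px=np.array([[72,118],[620,62],[640,360],[118,412],[472,210],[484,348]])/5+[205,140]
ps=np.array([[58,240],[580,262],[64,390],[568,420],[230,37]])/5+[285,170]
for g in (0,1):
  def f(q,full=0):
    y=-.075+q[3]*g
    P=np.array([deck(a,b,0) for a,b in((.09,.16),(.09,-.16),(-.09,-.16),(-.09,.16))]+[deck(.035,y,.113),deck(-.035,y,.113)])
    x=.09*.9063
    S=np.array([deck(.09,-.16,0),deck(.09,.16,0),[x,-.16,0],[x,.16,0],deck(0,y,.113)])
    return np.r_[proj(c,toworld(P,q))-px,proj(sc,toworld(S,q))-ps]
  s=least_squares(lambda q:f(q).ravel(),[.55,.05,0,0],loss='soft_l1');print(s.x,2*s.cost);print(f(s.x).round(1).tolist())
E
```

```text
[0.56388174 0.08115388 0.13367001 0.        ] 30.258710141364173
[[-2.1, 0.1], [-0.8, 0.1], [-0.1, -1.5], [-2.4, -0.8], [2.8, 3.7], [2.8, 0.1], [-0.3, -0.6], [1.0, 1.1], [0.2, -0.9], [-0.3, -0.4], [-3.2, 0.4]]
[0.56411855 0.07895158 0.14036061 0.01063587] 16.665672488738995
[[-1.5, 0.4], [-0.3, -0.3], [0.7, -1.9], [-1.4, -0.6], [-0.3, 3.9], [-0.1, 0.3], [-0.9, -0.4], [0.4, 0.8], [-0.4, -0.7], [-0.8, -0.7], [-0.7, 0.6]]
```

```bash
cat >> h.py <<'E'
def RT(q,a=0):  # tool rotation: tool z=-n, tool y = jig y turned by a about n
    M=np.c_[-U,[0,1,0],-N]
    return R.from_euler('z',q[2])*R.from_rotvec(a*N)*R.from_matrix(M)
def pose(s):
    w,x,y,z=s["eef_rot"];return np.array(s["tool_pos"]),R.from_quat([x,y,z,w])
def local(p,q): # world -> deck u,v,n
    d=R.from_euler('z',-q[2]).apply(p-np.array([q[0],q[1],0]))-[0,0,.085]
    return np.array([d@U,d[1],d@N])
def plan(s,pt,Rt,n,gap):
    p,Rr=pose(s);rows=[];rv=(Rr.inv()*Rt).as_rotvec()
    for i in range(n):
        Ri=Rr*R.from_rotvec(rv*i/n)
        rows.append([gap]+Ri.inv().apply((pt-p)/n).round(3).tolist()+(rv/n).round(3).tolist())
    return rows
def show(rows):
    for i in range(0,len(rows),10):print(str(rows[i:i+10]).replace(' ',''))
Q=[.564,.080,.138]
E
python3 - <<'E'
from h import *
from bench import r
s=r.read_state()
t=toworld(deck(0,-.02,.24),Q);print(t);rows=plan(s,t,RT(Q),24,.085)
show(rows)
E
```

```text
[0.46629148 0.04623801 0.302512  ]
[[0.085,-0.017,-0.017,-0.004,-0.005,-0.018,-0.021],[0.085,-0.017,-0.018,-0.004,-0.005,-0.018,-0.021],[0.085,-0.017,-0.018,-0.004,-0.005,-0.018,-0.021],[0.085,-0.017,-0.018,-0.004,-0.005,-0.018,-0.021],[0.085,-0.016,-0.019,-0.003,-0.005,-0.018,-0.021],[0.085,-0.016,-0.019,-0.003,-0.005,-0.018,-0.021],[0.085,-0.016,-0.019,-0.003,-0.005,-0.018,-0.021],[0.085,-0.015,-0.02,-0.003,-0.005,-0.018,-0.021],[0.085,-0.015,-0.02,-0.003,-0.005,-0.018,-0.021],[0.085,-0.015,-0.02,-0.002,-0.005,-0.018,-0.021]]
[[0.085,-0.014,-0.02,-0.002,-0.005,-0.018,-0.021],[0.085,-0.014,-0.021,-0.002,-0.005,-0.018,-0.021],[0.085,-0.013,-0.021,-0.002,-0.005,-0.018,-0.021],[0.085,-0.013,-0.021,-0.002,-0.005,-0.018,-0.021],[0.085,-0.013,-0.021,-0.002,-0.005,-0.018,-0.021],[0.085,-0.012,-0.022,-0.002,-0.005,-0.018,-0.021],[0.085,-0.012,-0.022,-0.002,-0.005,-0.018,-0.021],[0.085,-0.011,-0.022,-0.001,-0.005,-0.018,-0.021],[0.085,-0.011,-0.022,-0.001,-0.005,-0.018,-0.021],[0.085,-0.01,-0.023,-0.001,-0.005,-0.018,-0.021]]
[[0.085,-0.01,-0.023,-0.001,-0.005,-0.018,-0.021],[0.085,-0.01,-0.023,-0.001,-0.005,-0.018,-0.021],[0.085,-0.009,-0.023,-0.001,-0.005,-0.018,-0.021],[0.085,-0.009,-0.023,-0.001,-0.005,-0.018,-0.021]]
```

>>> {"op": "carry_out", "data": {"series": [[0.085, -0.017, -0.017, -0.004, -0.005, -0.018, -0.021], [0.085, -0.017, -0.018, -0.004, -0.005, -0.018, -0.021], [0.085, -0.017, -0.018, -0.004, -0.005, -0.018, -0.021], [0.085, -0.017, -0.018, -0.004, -0.005, -0.018, -0.021], [0.085, -0.016, -0.019, -0.003, -0.005, -0.018, -0.021], [0.085, -0.016, -0.019, -0.003, -0.005, -0.018, -0.021], [0.085, -0.016, -0.019, -0.003, -0.005, -0.018, -0.021], [0.085, -0.015, -0.02, -0.003, -0.005, -0.018, -0.021], [0.085, -0.015, -0.02, -0.003, -0.005, -0.018, -0.021], [0.085, -0.015, -0.02, -0.002, -0.005, -0.018, -0.021]]}}

```text
time: 1.13
tool_pos: [0.3267, 0.3541, 0.2414]
eef_rot: [0.095, 0.068, 0.993, 0.008]
contact_force: [0.2, 0.5, -0.3]
finger_gap: 0.0847
```

>>> {"op": "carry_out", "data": {"series": [[0.085, -0.014, -0.02, -0.002, -0.005, -0.018, -0.021], [0.085, -0.014, -0.021, -0.002, -0.005, -0.018, -0.021], [0.085, -0.013, -0.021, -0.002, -0.005, -0.018, -0.021], [0.085, -0.013, -0.021, -0.002, -0.005, -0.018, -0.021], [0.085, -0.013, -0.021, -0.002, -0.005, -0.018, -0.021], [0.085, -0.012, -0.022, -0.002, -0.005, -0.018, -0.021], [0.085, -0.012, -0.022, -0.002, -0.005, -0.018, -0.021], [0.085, -0.011, -0.022, -0.001, -0.005, -0.018, -0.021], [0.085, -0.011, -0.022, -0.001, -0.005, -0.018, -0.021], [0.085, -0.01, -0.023, -0.001, -0.005, -0.018, -0.021]]}}

```text
time: 1.97
tool_pos: [0.437, 0.1215, 0.2884]
eef_rot: [0.191, -0.043, 0.98, 0.018]
contact_force: [-0.2, 0.1, 0.0]
finger_gap: 0.085
```

>>> {"op": "carry_out", "data": {"series": [[0.085, -0.01, -0.023, -0.001, -0.005, -0.018, -0.021], [0.085, -0.01, -0.023, -0.001, -0.005, -0.018, -0.021], [0.085, -0.009, -0.023, -0.001, -0.005, -0.018, -0.021], [0.085, -0.009, -0.023, -0.001, -0.005, -0.018, -0.021], [0.085, 0, 0, 0, 0, 0, 0]]}}

```text
time: 2.38
tool_pos: [0.4835, 0.0248, 0.3093]
eef_rot: [0.232, -0.086, 0.969, 0.022]
contact_force: [0.3, -0.2, -0.4]
finger_gap: 0.0851
```

```bash
cat >> h.py <<'E'
def status(s,q):
    p,Rr=pose(s);e=(RT(q).inv()*Rr).as_rotvec()
    print("t",round(s["time"],2),"uvn mm",(local(p,q)*1e3).round(1),"rot err",e.round(3),"F",s["contact_force"].round(1),"gap",round(s["finger_gap"],4))
def wrist(r,name,crop=None):
    s=r.read_state();c=r.camera("wrist");cv2.imwrite(name,c["image"][:,:,::-1]);return s,c
def wproj(s,c,P):  # world pts -> wrist pixels
    p,Rr=pose(s);X=Rr.inv().apply(np.atleast_2d(P)-p);H=np.linalg.inv(c["hand_eye"])
    X=X@H[:3,:3].T+H[:3,3];K=c["K"];rho=np.hypot(X[:,0],X[:,1]);th=np.arctan2(rho,X[:,2])
    return np.c_[K[0,2]+K[0,0]*th*X[:,0]/rho,K[1,2]+K[1,1]*th*X[:,1]/rho]
E
python3 - <<'E'
from h import *
from bench import r
s,c=wrist(r,"pics/w1.png");status(s,Q);print(c["K"],c["hand_eye"])
im=cv2.imread("pics/w1.png");print(wproj(s,c,toworld(np.array([deck(0,-.075,.113),deck(.09,-.16,0),deck(.09,.16,0),deck(-.09,-.16,0),deck(-.09,.16,0)]),Q)).round())
E
```

```text
t 2.38 uvn mm [ 15.7 -43.6 240.2] rot err [-0.02  -0.033 -0.034] F [ 0.3 -0.2 -0.4] gap 0.0851
[[309.70691629   0.         320.76014113]
 [  0.         309.70691629 199.47563   ]
 [  0.           0.           1.        ]] [[ 3.64701556e-04 -9.65686344e-01 -2.59710902e-01  6.52872320e-02]
 [ 9.99999008e-01  7.05474980e-04 -1.21891826e-03 -4.18381141e-04]
 [ 1.36031226e-03 -2.59710200e-01  9.65685643e-01 -1.73466698e-01]
 [ 0.00000000e+00  0.00000000e+00  0.00000000e+00  1.00000000e+00]]
[[287. 164.]
 [235. 210.]
 [451. 216.]
 [233.  82.]
 [464.  95.]]
```

View pics/w1.png

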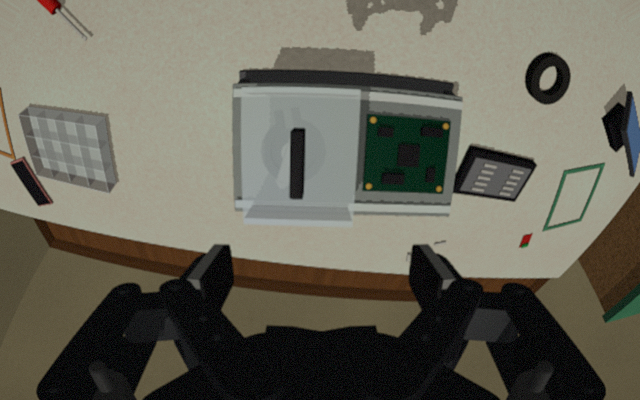

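The wrist view puts the fin's top from (297,128) to (298,198). The deck corners are at (240,208), (451,213), (462,96) and (236,84). I'll refit the pose together with the top view.

```bash
cat > fit.py <<'E'
from h import *
from bench import r
c=r.camera("top");sc=r.camera("scene");s=r.read_state();w=r.camera("wrist")
px=np.array([[72,118],[620,62],[640,360],[118,412],[478,279]])/5+[205,140]
ps=np.array([[58,240],[580,262],[64,390],[568,420],[230,37]])/5+[285,170]
pw=np.array([[451,213],[240,208],[236,84],[462,96],[298,163]])
def f(q):
    y=-.075+q[3]
    P=np.array([deck(a,b,0) for a,b in((.09,.16),(.09,-.16),(-.09,-.16),(-.09,.16))]+[deck(0,y,.113)])
    x=.09*.9063
    S=np.array([deck(.09,-.16,0),deck(.09,.16,0),[x,-.16,0],[x,.16,0],deck(0,y,.113)])
    return np.r_[proj(c,toworld(P,q))-px,proj(sc,toworld(S,q))-ps,wproj(s,w,toworld(P,q))-pw]
o=least_squares(lambda q:f(q).ravel(),[.55,.05,0,0],loss='soft_l1');q=o.x;print(q);print(f(q).round(1).tolist())
print("fin px long",wproj(s,w,toworld(np.array([deck(a,-.075+q[3],.113) for a in(.035,-.035)]),q)),"collar",wproj(s,w,toworld(deck(0,-.075,.014),q)))
status(s,q)
show(plan(s,toworld(deck(0,-.075+q[3],.13),q),RT(q),6,.085))
E
python3 fit.py
```

```text
[0.56212653 0.08166977 0.1420177  0.01279538]
[[-2.5, 1.1], [-1.3, 0.2], [-0.1, -1.4], [-2.3, 0.2], [-1.9, 2.9], [0.1, -0.7], [1.4, 0.5], [0.7, -0.9], [0.1, -1.0], [0.9, 0.4], [-1.7, 3.4], [-7.1, 3.3], [-5.4, -1.5], [0.8, -0.7], [-0.7, 1.7]]
fin px long [[296.76217632 199.05696058]
 [298.0094753  128.80930587]] collar [[291.63910094 150.66067434]]
t 2.53 uvn mm [ 15.7 -40.5 238.8] rot err [-0.02  -0.03  -0.033] F [-1.   0.2  0.8] gap 0.0846
[[0.085,0.003,-0.004,0.018,0.003,0.005,0.006],[0.085,0.003,-0.004,0.018,0.003,0.005,0.006],[0.085,0.003,-0.004,0.018,0.003,0.005,0.006],[0.085,0.003,-0.004,0.018,0.003,0.005,0.006],[0.085,0.003,-0.004,0.018,0.003,0.005,0.006],[0.085,0.003,-0.004,0.018,0.003,0.005,0.006]]
```

The collar and fin predictions now match the wrist view. The guard seems to be about 12 mm ajar. I'll go down over the fin.

>>> {"op": "carry_out", "data": {"series": [[0.085, 0.003, -0.004, 0.018, 0.003, 0.005, 0.006], [0.085, 0.003, -0.004, 0.018, 0.003, 0.005, 0.006], [0.085, 0.003, -0.004, 0.018, 0.003, 0.005, 0.006], [0.085, 0.003, -0.004, 0.018, 0.003, 0.005, 0.006], [0.085, 0.003, -0.004, 0.018, 0.003, 0.005, 0.006], [0.085, 0.003, -0.004, 0.018, 0.003, 0.005, 0.006], [0.085, 0, 0, 0, 0, 0, 0]]}}

```text
time: 3.17
tool_pos: [0.5165, 0.0228, 0.1994]
eef_rot: [0.215, -0.076, 0.973, 0.019]
contact_force: [-1.7, 0.8, -0.0]
finger_gap: 0.0851
```

```bash
sed -i 's/^Q=.*/Q=[.562,.0817,.142]/' h.py; python3 - <<'E'
from h import *
from bench import r
s,c=wrist(r,"pics/w2.png");status(s,Q)
print("fin top ends pred",wproj(s,c,toworld(np.array([deck(a,-.0622,.113) for a in(.035,-.035)]),Q)))
im=cv2.imread("pics/w2.png")
show(plan(s,toworld(deck(0,-.0622,.080),Q),RT(Q),5,.085))
E
```

```text
t 3.17 uvn mm [-1.000e-01 -5.190e+01  1.263e+02] rot err [-0.009  0.001 -0.011] F [-1.7  0.8 -0. ] gap 0.0851
fin top ends pred [[305.75598294 270.64407094]
 [305.41522328 167.81548059]]
[[0.085,0.0,-0.002,0.009,0.002,-0.0,0.002],[0.085,0.0,-0.002,0.009,0.002,-0.0,0.002],[0.085,-0.0,-0.002,0.009,0.002,-0.0,0.002],[0.085,-0.0,-0.002,0.009,0.002,-0.0,0.002],[0.085,-0.0,-0.002,0.009,0.002,-0.0,0.002]]
```

View pics/w2.png

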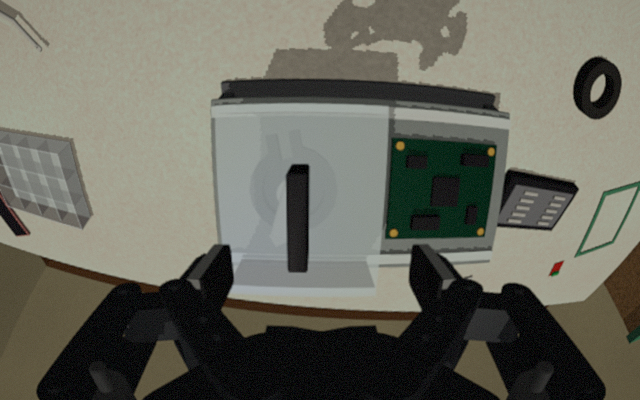

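The fin's top edge is centred near x=298 (rows 167-270), against 306 predicted. That puts it about 5 mm further to -y, at v≈-0.067. I'll descend, grip and slide the guard open.

>>> {"op": "carry_out", "data": {"series": [[0.085, 0, -0.007, 0.0, 0.003, 0, 0.003], [0.085, 0, -0.007, 0.002, 0.003, 0, 0.003], [0.085, 0, -0.003, 0.01, 0.003, 0, 0.003], [0.085, 0, 0, 0.012, 0, 0, 0.002], [0.085, 0, 0, 0.012, 0, 0, 0], [0.085, 0, 0, 0.01, 0, 0, 0], [0.085, 0, 0, 0.0, 0, 0, 0]]}}

```text
time: 3.8
tool_pos: [0.5416, 0.0139, 0.1661]
eef_rot: [0.221, -0.073, 0.972, 0.019]
contact_force: [-0.4, 0.3, 0.1]
finger_gap: 0.085
```

```bash
python3 - <<'E'
from h import *
from bench import r
status(r.read_state(),Q)
E
```

```text
t 3.8 uvn mm [  7.2 -64.2  86.1] rot err [-0.009 -0.01  -0.007] F [-0.4  0.3  0.1] gap 0.085
```

>>> {"op": "carry_out", "data": {"series": [[0.085, 0.006, -0.003, 0.004, 0.006, 0.008, 0.005], [0.03, 0, 0, 0, 0, 0, 0], [0.0, 0, 0, 0, 0, 0, 0], [0.0, 0, 0, 0, 0, 0, 0], [0.0, 0, 0, 0, 0, 0, 0], [0.0, 0, 0, 0, 0, 0, 0], [0.0, 0, 0, 0, 0, 0, 0], [0.0, 0, 0, 0, 0, 0, 0]], "newtons": 40}}

```text
time: 4.47
tool_pos: [0.5388, 0.0112, 0.1642]
eef_rot: [0.219, -0.07, 0.973, 0.019]
contact_force: [-0.3, 0.4, -0.1]
finger_gap: 0.0004
```

```bash
python3 - <<'E'
from h import *
from bench import r
status(r.read_state(),Q)
E
```

```text
t 4.47 uvn mm [  3.6 -66.5  85.8] rot err [-0.006 -0.007 -0.001] F [-0.3  0.4 -0.1] gap 0.0004
```

The fingers closed on nothing, so I'll look.

```bash
python3 - <<'E'
from h import *
from bench import r
s,c=wrist(r,"pics/w3.png")
t=r.camera("top")["image"][:,:,::-1];sc=r.camera("scene")["image"][:,:,::-1]
im=c["image"][:,:,::-1]
a=cv2.resize(im,(640,400));b=np.hstack([cv2.resize(t[130:230,215:375],(400,200)) if 0 else cv2.resize(sc[150:250,280:400],(240,200),interpolation=2),cv2.resize(t[130:230,215:375],(320,200),interpolation=2),np.zeros((200,80,3),np.uint8)])
cv2.imwrite("pics/c3.png",np.vstack([a,b]))
E
```

```text
(no output)
```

View pics/c3.png

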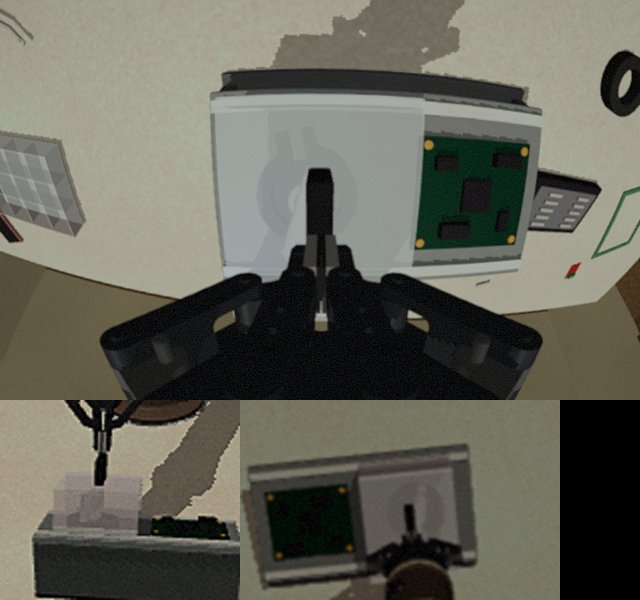

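```bash
python3 - <<'E'
from h import *
from bench import r
s=r.read_state();w=r.camera("wrist");print(s["finger_gap"])
im=cv2.imread("pics/w3.png")[150:330,240:400]
im=cv2.convertScaleAbs(cv2.resize(im,None,fx=3.3,fy=3.3,interpolation=2),alpha=2.2,beta=15)
cv2.imwrite("pics/c4.png",im)
p,Rr=pose(s)
print("tcp,grasp px",wproj(s,w,np.array([p,p+Rr.apply([0,0,-.019])])))
print(wproj(s,w,toworld(np.array([deck(a,-.067+b,.113) for a in(.035,-.035) for b in(-.007,.007)]),Q)))
E
```

```text
-1.9610837294658744e-05
tcp,grasp px [[321.80203018 229.55044973]
 [321.86528975 241.91104505]]
[[308.68248492 299.34534685]
 [333.80864384 299.298809  ]
 [306.89987242 174.72228936]
 [336.14588289 174.73875829]]
```

View pics/c4.png

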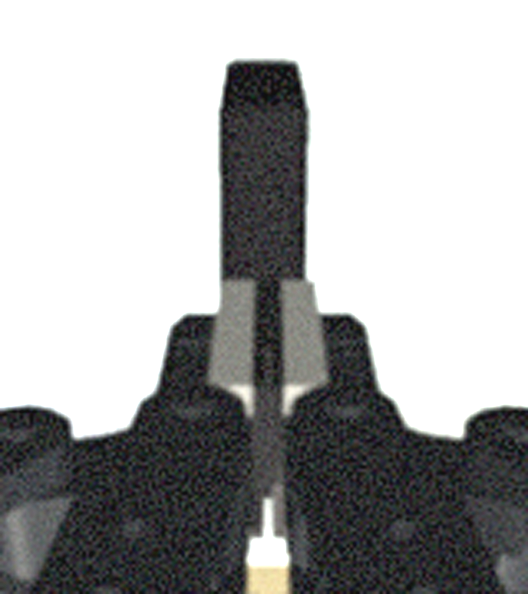

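>>> {"op": "carry_out", "data": {"series": [[0.0, 0, 0, 0.003, 0, 0, 0], [0.0, 0, 0, 0.003, 0, 0, 0], [0.0, 0, 0, 0.0, 0, 0, 0]]}}

```text
time: 4.92
tool_pos: [0.5411, 0.0116, 0.1597]
eef_rot: [0.219, -0.07, 0.973, 0.02]
contact_force: [-10.0, -1.0, 12.6]
finger_gap: 0.0001
```

```bash
python3 - <<'E'
from h import *
from bench import r
s=r.read_state();status(s,Q);p,Rr=pose(s)
w=r.camera("wrist");im=w["image"][:,:,::-1][150:330,240:400]
im=cv2.convertScaleAbs(cv2.resize(im,None,fx=2.2,fy=2.2,interpolation=2),alpha=2,beta=10)
sc=r.camera("scene");b=cv2.resize(sc["image"][:,:,::-1][150:216,300:370],None,fx=6,fy=6,interpolation=2)
print("TCP in scene",proj(sc,p),"crop",(proj(sc,p)-[300,150])*6)
h=np.zeros((400,780,3),np.uint8);h[:im.shape[0],:im.shape[1]]=im;h[:b.shape[0],355:355+b.shape[1]]=b
cv2.imwrite("pics/c5.png",h)
E
```

```text
t 4.92 uvn mm [  3.9 -66.4  80.6] rot err [-0.009 -0.007  0.   ] F [-10.   -1.   12.6] gap 0.0001
TCP in scene [[330.22079065 187.95026792]] crop [[181.32474388 227.70160754]]
```

View pics/c5.png

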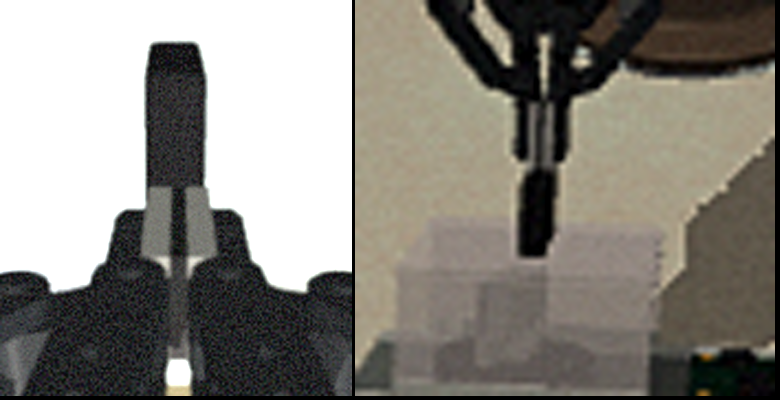

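The tips rest on the fin's top, with about 16 N along the normal, at a TCP reading of n≈82. The scene crop shows the tips about 10 px above the projected TCP, and the wrist view agrees. So the real fingertips sit about 31 mm behind the reported TCP, and I'll allow for that from here on.

>>> {"op": "carry_out", "data": {"series": [[0.06, 0, 0, -0.006, 0, 0, 0], [0.06, 0, 0, -0.003, 0, 0, 0], [0.06, 0, 0, 0, 0, 0, 0], [0.06, 0, 0, 0, 0, 0, 0], [0.06, 0, 0, 0, 0, 0, 0], [0.06, 0, 0, 0, 0, 0, 0]]}}

```text
time: 5.52
tool_pos: [0.5373, 0.0112, 0.167]
eef_rot: [0.219, -0.07, 0.973, 0.02]
contact_force: [-0.0, 0.2, -0.8]
finger_gap: 0.06
```

```bash
python3 - <<'E'
from h import *
from bench import r
print(r.tcp_to_grasp);status(r.read_state(),Q)
E
```

```text
0.0187
t 5.52 uvn mm [  3.5 -66.2  88.9] rot err [-0.009 -0.006 -0.   ] F [-0.   0.2 -0.8] gap 0.06
```

>>> {"op": "carry_out", "data": {"series": [[0.06, 0, 0, 0.01, 0, 0, 0], [0.06, 0, 0, 0.01, 0, 0, 0], [0.06, 0, 0, 0.01, 0, 0, 0], [0.06, 0, 0, 0.008, 0, 0, 0], [0.06, 0, 0, 0, 0, 0, 0]]}}

```text
time: 5.93
tool_pos: [0.5545, 0.0146, 0.1306]
eef_rot: [0.219, -0.071, 0.973, 0.02]
contact_force: [-0.6, -1.0, 0.4]
finger_gap: 0.06
```

>>> {"op": "carry_out", "data": {"series": [[0.0, 0, 0, 0, 0, 0, 0], [0.0, 0, 0, 0, 0, 0, 0], [0.0, 0, 0, 0, 0, 0, 0], [0.0, 0, 0, 0, 0, 0, 0], [0.0, 0, 0, 0, 0, 0, 0], [0.0, 0, 0, 0, 0, 0, 0]]}}

```text
time: 6.43
tool_pos: [0.5541, 0.0137, 0.1305]
eef_rot: [0.218, -0.07, 0.973, 0.019]
contact_force: [5.8, 0.9, -9.4]
finger_gap: 0.0138
```

```bash
python3 - <<'E'
from h import *
from bench import r
status(r.read_state(),Q)
E
```

```text
t 6.43 uvn mm [  3.4 -66.2  48.7] rot err [-0.007 -0.006 -0.   ] F [ 5.8  0.9 -9.4] gap 0.0138
```

Gripped, with 13.8 mm of opening. I'll slide the guard open.

>>> {"op": "carry_out", "data": {"series": [[0.0, 0, 0.008, 0, 0, 0, 0], [0.0, 0, 0.012, 0, 0, 0, 0], [0.0, 0, 0.015, 0, 0, 0, 0], [0.0, 0, 0.015, 0, 0, 0, 0], [0.0, 0, 0.015, 0, 0, 0, 0], [0.0, 0, 0.015, 0, 0, 0, 0]]}}

```text
time: 6.93
tool_pos: [0.5441, 0.0867, 0.1306]
eef_rot: [0.22, -0.065, 0.973, 0.015]
contact_force: [9.0, -2.4, -11.9]
finger_gap: 0.0133
```

```bash
python3 - <<'E'
from h import *
from bench import r
status(r.read_state(),Q)
E
```

```text
t 6.93 uvn mm [ 3.9  7.5 48.5] rot err [ 0.004 -0.009  0.008] F [  9.   -2.4 -11.9] gap 0.0133
```

>>> {"op": "carry_out", "data": {"series": [[0.0, 0, 0.014, 0, -0.002, 0, -0.004], [0.0, 0, 0.014, 0, -0.002, 0, -0.004], [0.0, 0, 0.014, 0, 0, 0, 0], [0.0, 0, 0.014, 0, 0, 0, 0], [0.0, 0, 0.008, 0, 0, 0, 0], [0.0, 0, 0.006, 0, 0, 0, 0], [0.0, 0, 0.005, 0, 0, 0, 0], [0.0, 0, 0, 0, 0, 0, 0]]}}

```text
time: 7.6
tool_pos: [0.5357, 0.149, 0.1307]
eef_rot: [0.221, -0.06, 0.973, 0.008]
contact_force: [1.5, 4.0, -6.0]
finger_gap: 0.0134
```

```bash
python3 - <<'E'
from h import *
from bench import r
status(r.read_state(),Q)
E
```

```text
t 7.6 uvn mm [ 4.4 70.3 48.4] rot err [ 0.019 -0.01   0.014] F [ 1.5  4.  -6. ] gap 0.0134
```

>>> {"op": "carry_out", "data": {"series": [[0.0, 0, 0.008, 0, -0.006, 0, -0.005], [0.0, 0, 0.008, 0, -0.006, 0, -0.005], [0.0, 0, 0.008, 0, -0.004, 0, -0.004]]}}

```text
time: 7.85
tool_pos: [0.5354, 0.1501, 0.1305]
eef_rot: [0.22, -0.056, 0.974, 0.006]
contact_force: [1.4, -30.6, 10.9]
finger_gap: 0.0132
```

```bash
python3 - <<'E'
from h import *
from bench import r
status(r.read_state(),Q)
E
```

```text
t 7.85 uvn mm [ 4.1 71.5 48.3] rot err [ 0.025 -0.007  0.021] F [  1.4 -30.6  10.9] gap 0.0132
```

The guard is against its open stop, with about 30 N at v≈71.5. I'll release and rise.

>>> {"op": "carry_out", "data": {"series": [[0.05, 0, -0.001, 0, 0, 0, 0], [0.05, 0, 0, 0, 0, 0, 0], [0.05, 0, 0, 0, 0, 0, 0], [0.05, 0, 0, 0, 0, 0, 0], [0.05, 0, 0, -0.015, 0, 0, -0.003], [0.05, 0, 0, -0.02, 0, 0, 0], [0.05, 0, 0, -0.025, 0, 0, 0], [0.05, 0, 0, -0.03, 0, 0, 0], [0.05, 0, 0, -0.03, 0, 0, 0], [0.05, 0, 0, 0, 0, 0, 0]]}}

```text
time: 8.68
tool_pos: [0.4871, 0.1522, 0.2228]
eef_rot: [0.215, -0.062, 0.975, 0.011]
contact_force: [-0.5, -0.2, 0.1]
finger_gap: 0.0497
```

```bash
python3 - <<'E'
from h import *
from bench import r
s=r.read_state();status(s,Q)
show(plan(s,toworld(deck(-.02,-.0785,.155),Q),RT(Q),8,.05))
E
```

```text
t 8.68 uvn mm [1.00e-01 8.04e+01 1.52e+02] rot err [0.012 0.002 0.012] F [-0.5 -0.2  0.1] gap 0.0497
[[0.05,0.002,-0.02,-0.0,-0.001,-0.0,-0.001],[0.05,0.002,-0.02,-0.0,-0.001,-0.0,-0.001],[0.05,0.002,-0.02,-0.0,-0.001,-0.0,-0.001],[0.05,0.002,-0.02,-0.0,-0.001,-0.0,-0.001],[0.05,0.002,-0.02,-0.0,-0.001,-0.0,-0.001],[0.05,0.002,-0.02,-0.0,-0.001,-0.0,-0.001],[0.05,0.002,-0.02,-0.0,-0.001,-0.0,-0.001],[0.05,0.002,-0.02,-0.0,-0.001,-0.0,-0.001]]
```

>>> {"op": "carry_out", "data": {"series": [[0.05, 0.002, -0.02, 0, -0.001, 0, -0.001], [0.05, 0.002, -0.02, 0, -0.001, 0, -0.001], [0.05, 0.002, -0.02, 0, -0.001, 0, -0.001], [0.05, 0.002, -0.02, 0, -0.001, 0, -0.001], [0.05, 0.002, -0.02, 0, -0.001, 0, -0.001], [0.05, 0.002, -0.02, 0, -0.001, 0, -0.001], [0.05, 0.002, -0.02, 0, -0.001, 0, -0.001], [0.05, 0.002, -0.02, 0, -0.001, 0, -0.001], [0.05, 0, 0, 0, 0, 0, 0]]}}

```text
time: 9.43
tool_pos: [0.4972, 0.001, 0.221]
eef_rot: [0.222, -0.078, 0.972, 0.028]
contact_force: [-0.1, 0.6, -0.1]
finger_gap: 0.0499
```

```bash
python3 - <<'E'
from h import *
from bench import r
s,c=wrist(r,"pics/w6.png");status(s,Q)
im=cv2.imread("pics/w6.png")[90:290,180:480];cv2.imwrite("pics/c6.png",cv2.resize(im,(780,520),interpolation=2))
a=np.linspace(0,6.28,5)[:4]
print("axis deck / collar top / bar top 60",wproj(s,c,toworld(np.array([deck(0,-.075,n) for n in(0,.014,.06)]),Q)).round(1))
E
```

```text
t 9.43 uvn mm [-11.  -70.7 155.2] rot err [-0.028 -0.014 -0.013] F [-0.1  0.6 -0.1] gap 0.0499
axis deck / collar top / bar top 60 [[313.4 186.7]
 [313.5 189.8]
 [313.7 202.3]]
```

View pics/c6.png

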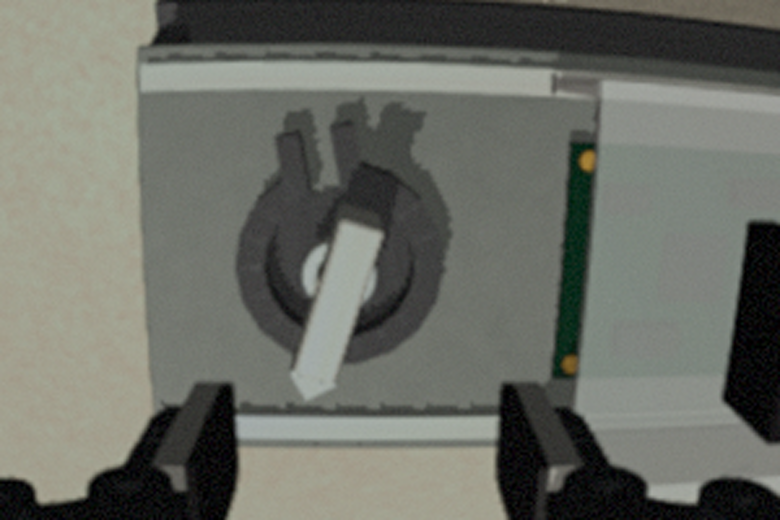

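The wing's pointed end lies at crop (313,398) and its tail at (362,228). The collar is centred at about (339,262). The cheek outer ends are at (290,135) and (344,125), so the notch points to the robot side, slightly towards -y. I'll turn these into deck coordinates.

```bash
cat >> h.py <<'E'
def wdeck(s,c,px,n,q): # wrist pixels -> deck u,v on plane n
    p,Rr=pose(s);K=c["K"];H=np.array(c["hand_eye"]);out=[]
    for x,y in np.atleast_2d(px):
        a=np.array([x-K[0,2],y-K[1,2]])/K[0,0];th=np.hypot(*a);d=np.r_[np.sin(th)*a/th,np.cos(th)]
        o=local(p+Rr.apply(H[:3,3]),q);e=local(p+Rr.apply(H[:3,3]+H[:3,:3]@d),q)-o
        out.append((o+e*(n-o[2])/e[2])[:2])
    return np.array(out)
E
python3 - <<'E'
from h import *
from bench import r
s=r.read_state();c=r.camera("wrist");print("joints",s["joints"].round(3))
P=lambda *l:np.array(l)/2.6+[180,90]
g=lambda n,*l:(wdeck(s,c,P(*l),n,Q)*1e3).round(1)
print("ring L,R,bottom,ctr",g(.014,(238,262),(440,262),(339,362),(339,262)))
print("cheek L outer/inner, R outer/inner",g(.014,(290,135),(303,188),(344,125),(356,170)))
for n in(.058,.061):print("tail,apex,left shoulder,right sh,tailL,tailR",g(n,(362,228),(313,398),(290,375),(335,382),(342,222),(383,235)).tolist())
E
```

```text
joints [-1.135 -0.285  0.939  2.284  0.376  0.6    1.303]
ring L,R,bottom,ctr [[   1.5 -117.5]
 [   1.   -35.9]
 [  44.3  -76.5]
 [   1.3  -76.6]]
cheek L outer/inner, R outer/inner [[-49.7 -96.1]
 [-28.7 -91. ]
 [-53.7 -75.1]
 [-36.  -70.2]]
tail,apex,left shoulder,right sh,tailL,tailR [[-21.9, -68.7], [41.3, -85.8], [32.3, -94.1], [34.9, -77.8], [-24.0, -75.5], [-19.5, -61.4]]
tail,apex,left shoulder,right sh,tailL,tailR [[-22.6, -68.7], [40.0, -85.7], [31.1, -93.8], [33.7, -77.7], [-24.6, -75.5], [-20.2, -61.6]]
```

```bash
sed -i 's/^def status(s,q):/def status(s,q,a=0):/; s/e=(RT(q).inv/e=(RT(q,a).inv/' h.py; python3 - <<'E'
from h import *
from bench import r
s=r.read_state();status(s,Q,-.28)
show(plan(s,toworld(deck(.002,-.0775,.10),Q),RT(Q,-.28),6,.05))
E
```

```text
t 9.53 uvn mm [-10.7 -68.  155.2] rot err [-0.031 -0.01  -0.294] F [-0.4  0.4  0.3] gap 0.0503
[[0.05,-0.002,-0.002,0.009,0.005,0.002,0.049],[0.05,-0.002,-0.002,0.009,0.005,0.002,0.049],[0.05,-0.002,-0.002,0.009,0.005,0.002,0.049],[0.05,-0.002,-0.001,0.009,0.005,0.002,0.049],[0.05,-0.002,-0.001,0.009,0.005,0.002,0.049],[0.05,-0.002,-0.001,0.009,0.005,0.002,0.049]]
```

>>> {"op": "carry_out", "data": {"series": [[0.05, -0.002, -0.002, 0.009, 0.005, 0.002, 0.05], [0.05, -0.002, -0.002, 0.009, 0.005, 0.002, 0.05], [0.05, -0.002, -0.002, 0.009, 0.005, 0.002, 0.05], [0.05, -0.002, -0.002, 0.009, 0.005, 0.002, 0.05], [0.05, -0.002, -0.001, 0.009, 0.005, 0.002, 0.05], [0.05, -0.002, -0.001, 0.009, 0.005, 0.002, 0.05], [0.05, 0, 0, 0, 0, 0, 0], [0.05, 0, 0, 0, 0, 0, 0]]}}

```text
time: 10.2
tool_pos: [0.534, 0.0208, 0.1791]
eef_rot: [0.214, 0.061, 0.974, 0.052]
contact_force: [-0.1, 0.1, 0.6]
finger_gap: 0.0499
```

```bash
python3 - <<'E'
from h import *
from bench import r
s=r.read_state();status(s,Q,-.28);print(s["joints"].round(3))
show(plan(s,toworld(deck(.0017,-.0785,.06),Q),RT(Q,-.28),4,.05))
E
```

```text
t 10.2 uvn mm [  6.9 -56.3 100.6] rot err [-0.016 -0.003 -0.01 ] F [-0.1  0.1  0.6] gap 0.0499
[-1.485 -0.022  1.429  2.279 -0.077  0.426  1.458]
[[0.05,-0.0,-0.006,0.01,0.004,0.001,0.003],[0.05,-0.0,-0.006,0.01,0.004,0.001,0.003],[0.05,-0.0,-0.006,0.01,0.004,0.001,0.003],[0.05,-0.0,-0.006,0.01,0.004,0.001,0.003]]
```

>>> {"op": "carry_out", "data": {"series": [[0.05, 0.001, -0.01, 0.0, 0.004, 0.001, 0.003], [0.05, 0.001, -0.01, 0.0, 0.004, 0.001, 0.003], [0.05, 0, 0, 0, 0, 0, 0]]}}

```text
time: 10.45
tool_pos: [0.5304, 0.0055, 0.1758]
eef_rot: [0.212, 0.06, 0.974, 0.048]
contact_force: [0.6, 0.1, -0.0]
finger_gap: 0.05
```

```bash
python3 - <<'E'
from h import *
from bench import r
s=r.read_state();status(s,Q,-.28);print(s["joints"].round(3))
E
```

```text
t 10.45 uvn mm [  0.3 -70.9 100.1] rot err [-0.009 -0.    -0.014] F [ 0.6  0.1 -0. ] gap 0.05
[-1.446 -0.017  1.429  2.286 -0.112  0.425  1.526]
```

>>> {"op": "carry_out", "data": {"series": [[0.05, -0.001, -0.004, 0.01, 0.003, 0.0, 0.004], [0.05, -0.001, -0.004, 0.01, 0.003, 0.0, 0.004], [0.05, 0, 0, 0.012, 0, 0, 0.004], [0.05, 0, 0, 0.012, 0, 0, 0.004], [0.05, 0, 0, 0, 0, 0, 0], [0.05, 0, 0, 0, 0, 0, 0]]}}

```text
time: 10.95
tool_pos: [0.5418, 0.0037, 0.1437]
eef_rot: [0.207, 0.067, 0.975, 0.047]
contact_force: [-0.2, 0.5, 0.4]
finger_gap: 0.0503
```

```bash
python3 - <<'E'
from h import *
from bench import r
s=r.read_state();status(s,Q,-.28);print(s["joints"].round(3))
show(plan(s,toworld(deck(.0017,-.0785,.040),Q),RT(Q,-.28),2,.05))
w=r.camera("wrist");cv2.imwrite("pics/w7.png",cv2.resize(w["image"][70:290,200:450,::-1],None,fx=2.6,fy=2.6,interpolation=2))
E
```

```text
t 10.95 uvn mm [ -3.3 -74.4  66.3] rot err [-0.003  0.01   0.001] F [-0.2  0.5  0.4] gap 0.0503
[-1.02   0.181  1.081  2.287 -0.617  0.408  1.979]
[[0.05,-0.003,-0.001,0.013,0.002,-0.005,-0.001],[0.05,-0.003,-0.001,0.013,0.002,-0.005,-0.001]]
```

View pics/w7.png

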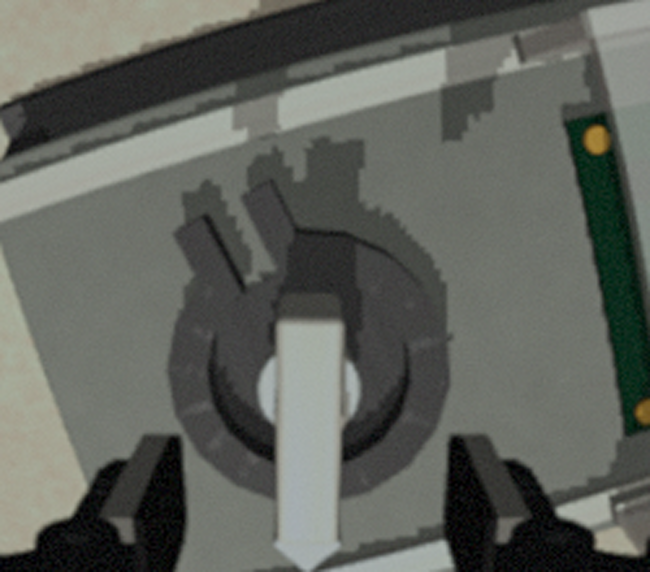

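```bash
python3 - <<'E'
from h import *
from bench import r
c=r.camera("wrist");s={"tool_pos":[.5418,.0037,.1437],"eef_rot":np.array([.207,.067,.975,.047])}
P=lambda *l:np.array(l)/2.6+[200,70]
g=lambda n,*l:wdeck(s,c,P(*l),n,Q)*1e3
ang=lambda d:np.degrees(np.arctan2(d[1],d[0]))
C=g(.014,(309,362))[0];print("ring c",C,g(.014,(170,362),(448,362),(309,498)).round(1).tolist())
L=g(.014,(207,216),(243,288));Rr=g(.014,(243,197),(275,268));M=(L+Rr)/2
print(L.round(1),Rr.round(1));print("dirs",ang(L[0]-L[1]),ang(Rr[0]-Rr[1]),ang(M[0]-M[1]),"from centre",ang(M[0]-C),ang(M[1]-C))
B=g(.0595,(309,320),(308,568));print("bar",B.round(1),ang(B[1]-B[0]))
s=r.read_state();status(s,Q,-.28)
E
```

```text
ring c [ -1.11569332 -76.95961885] [[-12.4, -116.5], [10.3, -37.5], [41.3, -89.2]]
[[-50.4 -92.8]
 [-27.6 -89. ]] [[-52.6 -81.4]
 [-30.6 -78.5]]
dirs -170.6195910369651 -172.54887690804355 -171.56511627530068 from centre -168.62005660843644 -166.30212461139504
bar [[-23.6 -70.2]
 [ 39.5 -88.8]] -16.392317039345574
t 11.05 uvn mm [ -2.8 -73.7  66.8] rot err [-0.005  0.009  0.   ] F [ 0.2  0.1 -0.2] gap 0.0504
```

The bar is upright in the tool view, so it is aligned within 0.5°. It lies about 1.5 mm towards tool -y, at -16.4°, and the notch is at about -170.5°. So the wing needs about +206° about the deck normal, which joint 7 has room for. I'll descend.

>>> {"op": "carry_out", "data": {"series": [[0.05, -0.003, -0.002, 0.004, 0.002, -0.004, 0], [0.05, -0.001, -0.001, 0.01, 0.002, -0.004, 0], [0.05, 0, 0, 0.01, 0, 0, 0], [0.05, 0, 0, 0.01, 0, 0, 0], [0.05, 0, 0, 0, 0, 0, 0], [0.05, 0, 0, 0, 0, 0, 0]]}}

```text
time: 11.55
tool_pos: [0.5615, 0.0071, 0.1199]
eef_rot: [0.215, 0.064, 0.973, 0.048]
contact_force: [-0.6, -0.7, 0.0]
finger_gap: 0.0499
```

```bash
python3 - <<'E'
from h import *
from bench import r
s=r.read_state();status(s,Q,-.28);print(s["joints"].round(3))
show(plan(s,toworld(deck(.0005,-.0773,.012),Q),RT(Q,-.28),3,.05))
E
```

```text
t 11.55 uvn mm [  4.7 -73.8  36.3] rot err [-0.008 -0.006 -0.005] F [-0.6 -0.7  0. ] gap 0.0499
[-0.831  0.254  0.886  2.279 -0.827  0.358  2.169]
[[0.05,0.001,-0.002,0.008,0.003,0.002,0.002],[0.05,0.001,-0.002,0.008,0.003,0.002,0.002],[0.05,0.001,-0.002,0.008,0.003,0.002,0.002]]
```

>>> {"op": "carry_out", "data": {"series": [[0.05, 0.003, -0.003, 0.004, 0.003, 0.002, 0.001], [0.05, 0.002, -0.002, 0.009, 0.003, 0.002, 0.001], [0.05, 0.001, -0.001, 0.01, 0.001, 0.001, 0.001], [0.05, 0, 0, 0.004, 0, 0, 0], [0.05, 0, 0, 0, 0, 0, 0]]}}

```text
time: 11.97
tool_pos: [0.5675, 0.0058, 0.0952]
eef_rot: [0.215, 0.064, 0.973, 0.047]
contact_force: [-0.5, -0.2, -0.0]
finger_gap: 0.0499
```

```bash
python3 - <<'E'
from h import *
from bench import r
s=r.read_state();status(s,Q,-.28);print(s["joints"].round(3))
show(plan(s,toworld(deck(.0005,-.0773,.010),Q),RT(Q,-.28),1,.05))
E
```

```text
t 11.97 uvn mm [ -0.5 -75.9  11.5] rot err [-0.004 -0.005 -0.005] F [-0.5 -0.2 -0. ] gap 0.0499
[-0.695  0.301  0.739  2.283 -0.961  0.311  2.294]
[[0.05,-0.001,-0.001,0.001,0.004,0.005,0.005]]
```

>>> {"op": "carry_out", "data": {"series": [[0.05, -0.001, -0.001, 0.0, 0.003, 0.003, 0.004], [0.0, 0, 0, 0, 0, 0, 0], [0.0, 0, 0, 0, 0, 0, 0], [0.0, 0, 0, 0, 0, 0, 0], [0.0, 0, 0, 0, 0, 0, 0], [0.0, 0, 0, 0, 0, 0, 0]], "newtons": 30}}

```text
time: 12.47
tool_pos: [0.5683, 0.0046, 0.0975]
eef_rot: [0.214, 0.066, 0.974, 0.046]
contact_force: [2.6, -0.4, -4.2]
finger_gap: 0.0157
```

```bash
python3 - <<'E'
from h import *
from bench import r
s=r.read_state();status(s,Q,-.28);print(s["joints"].round(3),s["torque"].round(2))
E
```

```text
t 12.47 uvn mm [  1.  -77.2  13.3] rot err [-0.001 -0.004 -0.002] F [ 2.6 -0.4 -4.2] gap 0.0157
[-0.711  0.301  0.759  2.278 -0.942  0.32   2.273] [-0.25  0.33 -0.13]
```

Gripped at 15.7 mm. Now I'll turn it, a few rows first.

>>> {"op": "carry_out", "data": {"series": [[0.0, 0, 0, 0, 0, 0, -0.06], [0.0, 0, 0, 0, 0, 0, -0.1], [0.0, 0, 0, 0, 0, 0, -0.1], [0.0, 0, 0, 0, 0, 0, -0.1], [0.0, 0, 0, 0, 0, 0, -0.1]]}}

```text
time: 12.88
tool_pos: [0.5679, 0.0033, 0.0973]
eef_rot: [0.218, -0.163, 0.962, -0.007]
contact_force: [8.8, 1.4, -2.5]
finger_gap: 0.0157
```

```bash
cat >> h.py <<'E'
def st2(r):  # status incl. tool angle about n and axis tilt, tip (31 mm behind TCP) position
    s=r.read_state();p,Rr=pose(s);L=R.from_euler('z',-Q[2])
    y=L.apply(Rr.apply([0,1,0]));a=np.arctan2(-(y@U),y[1]);e=(RT(Q,a).inv()*Rr).as_rotvec()
    F=L.apply(s["contact_force"])
    print("t",round(s["time"],2),"uvn",(local(p,Q)*1e3).round(1),"tip",(local(p+Rr.apply([0,0,-.031]),Q)*1e3).round(1),"a deg",np.degrees(a).round(1),"tilt",e.round(3),"F uvn",np.array([F@U,F[1],F@N]).round(1),"gap",round(s["finger_gap"],4),s["joints"].round(2))
E
python3 -c "
from h import *
from bench import r
st2(r)"
```

```text
t 12.88 uvn [  0.4 -78.4  13.3] tip [  0.3 -78.4  44.3] a deg 11.2 tilt [ 0.003 -0.004 -0.   ] F uvn [ 7.   0.1 -6.1] gap 0.0157 [-0.61  0.28  0.64  2.27 -0.83  0.28  2.63]
```

Joint 7 rises in this direction and nears its limit, so I'll turn the other way, by about -181°.

>>> {"op": "carry_out", "data": {"series": [[0.0, 0, 0, 0, 0, 0, 0.06], [0.0, 0, 0, 0, 0, 0, 0.12], [0.0, 0, 0, 0, 0, 0, 0.12], [0.0, 0, 0, 0, 0, 0, 0.12], [0.0, 0, 0, 0, 0, 0, 0.12], [0.0, 0, 0, 0, 0, 0, 0.12], [0.0, 0, 0, 0, 0, 0, 0.12]]}}

```text
time: 13.47
tool_pos: [0.5685, 0.005, 0.0982]
eef_rot: [0.204, 0.223, 0.95, 0.08]
contact_force: [4.3, -1.8, -3.8]
finger_gap: 0.0153
```

```bash
python3 -c "
from h import *
from bench import r
st2(r)"
```

```text
t 13.47 uvn [  1.6 -76.9  13.8] tip [  1.4 -76.9  44.8] a deg -34.5 tilt [-0.004 -0.004  0.   ] F uvn [ 2.  -2.4 -5.1] gap 0.0153 [-0.75  0.31  0.81  2.28 -0.98  0.34  1.99]
```

>>> {"op": "carry_out", "data": {"series": [[0.0, 0, 0, 0, 0, 0, 0.12], [0.0, 0, 0, 0, 0, 0, 0.12], [0.0, 0, 0, 0, 0, 0, 0.12], [0.0, 0, 0, 0, 0, 0, 0.12], [0.0, 0, 0, 0, 0, 0, 0.12], [0.0, 0, 0, 0, 0, 0, 0.12], [0.0, 0, 0, 0, 0, 0, 0.12], [0.0, 0, 0, 0, 0, 0, 0.12]]}}

```text
time: 14.13
tool_pos: [0.5696, 0.0063, 0.099]
eef_rot: [0.141, 0.651, 0.727, 0.169]
contact_force: [0.4, 1.4, -1.3]
finger_gap: 0.0153
```

```bash
python3 -c "
from h import *
from bench import r
st2(r)"
```

```text
t 14.13 uvn [  3.  -75.8  14.1] tip [  2.8 -75.8  45.1] a deg -91.8 tilt [-0.007  0.001  0.   ] F uvn [ 0.   1.3 -1.5] gap 0.0153 [-0.79  0.32  0.85  2.28 -1.02  0.35  1.02]
```

>>> {"op": "carry_out", "data": {"series": [[0.0, -0.001, -0.001, 0, 0, 0, 0.12], [0.0, -0.001, -0.001, 0, 0, 0, 0.12], [0.0, 0, -0.001, 0, 0, 0, 0.12], [0.0, 0, 0, 0, 0, 0, 0.12], [0.0, 0, 0, 0, 0, 0, 0.12], [0.0, 0, 0, 0, 0, 0, 0.12], [0.0, 0, 0, 0, 0, 0, 0.12], [0.0, 0, 0, 0, 0, 0, 0.12]]}}

```text
time: 14.8
tool_pos: [0.5708, 0.0051, 0.1]
eef_rot: [0.044, 0.919, 0.326, 0.218]
contact_force: [-1.5, -3.7, -1.4]
finger_gap: 0.0153
```

```bash
python3 -c "
from h import *
from bench import r
st2(r)"
```

```text
t 14.8 uvn [  4.4 -77.1  14.5] tip [  4.  -77.1  45.5] a deg -149.1 tilt [-0.007  0.011 -0.   ] F uvn [-2.4 -3.4 -0.4] gap 0.0153 [-0.78  0.32  0.85  2.28 -1.02  0.34  0.03]
```

>>> {"op": "carry_out", "data": {"series": [[0.0, 0.001, 0.0, 0, 0, 0, 0.12], [0.0, 0.001, 0, 0, 0, 0, 0.11], [0.0, 0.001, 0, 0, 0, 0, 0.06], [0.0, 0, 0, 0, 0, 0, 0.04], [0.0, 0, 0, 0, 0, 0, 0]]}}

```text
time: 15.22
tool_pos: [0.5713, 0.0046, 0.1003]
eef_rot: [0.006, 0.962, 0.158, 0.221]
contact_force: [2.4, 0.9, -3.5]
finger_gap: 0.0152
```

```bash
python3 -c "
from h import *
from bench import r
st2(r)"
```

```text
t 15.22 uvn [  4.9 -77.6  14.6] tip [  4.6 -77.5  45.6] a deg -169.4 tilt [-0.005  0.009  0.   ] F uvn [ 0.8  0.6 -4.3] gap 0.0152 [-0.79  0.32  0.87  2.28 -1.02  0.35 -0.33]
```

>>> {"op": "carry_out", "data": {"series": [[0.0, -0.003, 0, 0.0, 0, 0, 0.01], [0.0, 0, 0, 0.003, 0, 0, 0], [0.0, 0, 0, 0.003, 0, 0, 0], [0.0, 0, 0, 0.003, 0, 0, 0]]}}

```text
time: 15.55
tool_pos: [0.5749, 0.0051, 0.0929]
eef_rot: [0.006, 0.962, 0.156, 0.224]
contact_force: [-1.4, -1.3, 2.4]
finger_gap: 0.0155
```

```bash
python3 -c "
from h import *
from bench import r
st2(r)"
```

```text
t 15.55 uvn [  5.1 -77.6   6.3] tip [  4.7 -77.5  37.3] a deg -169.6 tilt [-0.006  0.015  0.   ] F uvn [-0.4 -1.1  2.8] gap 0.0155 [-0.7   0.32  0.75  2.28 -1.02  0.31 -0.33]
```

It went down 8 mm at only about 3 N. I'll keep pushing.

>>> {"op": "carry_out", "data": {"series": [[0.0, 0, 0, 0.003, 0, -0.004, 0], [0.0, 0, 0, 0.003, 0, 0, 0], [0.0, 0, 0, 0.003, 0, 0, 0], [0.0, 0, 0, 0.003, 0, 0, 0]]}}

```text
time: 15.88
tool_pos: [0.5826, 0.0072, 0.0864]
eef_rot: [0.004, 0.961, 0.158, 0.226]
contact_force: [-9.9, 5.4, 24.1]
finger_gap: 0.0153
```

```bash
python3 -c "
from h import *
from bench import r
st2(r)"
```

```text
t 15.88 uvn [  9.5 -76.7  -2.9] tip [  8.9 -76.8  28.1] a deg -169.5 tilt [-0.001  0.019  0.   ] F uvn [ 2.   6.7 25.7] gap 0.0153 [-0.6   0.33  0.63  2.26 -1.03  0.28 -0.33]
```

Now pushing at 25 N, with more travel than the wing can have made, so the pads slid on after it bottomed. I'll release, rise and look.

>>> {"op": "carry_out", "data": {"series": [[0.05, 0, 0, -0.001, 0, 0, 0], [0.05, 0, 0, 0, 0, 0, 0], [0.05, 0, 0, 0, 0, 0, 0], [0.05, 0, 0, 0, 0, 0, 0], [0.05, -0.001, 0, -0.015, 0, -0.004, 0], [0.05, -0.002, 0, -0.02, 0, -0.004, 0], [0.05, -0.002, 0, -0.025, 0, -0.004, 0], [0.05, 0, 0, -0.03, 0, 0, 0], [0.05, 0, 0, -0.03, 0, 0, 0], [0.05, 0, 0, 0, 0, 0, 0]]}}

```text
time: 16.72
tool_pos: [0.5359, 0.0021, 0.1689]
eef_rot: [0.005, 0.962, 0.163, 0.217]
contact_force: [0.5, 0.6, -0.5]
finger_gap: 0.05
```

```bash
python3 - <<'E'
from h import *
from bench import r
st2(r)
s,c=wrist(r,"pics/w8.png")
print(s["tool_pos"].tolist(),s["eef_rot"].tolist())
im=cv2.imread("pics/w8.png")[70:300,190:450];cv2.imwrite("pics/c8.png",cv2.resize(im,None,fx=2.6,fy=2.6,interpolation=2))
st2(r)
E
```

```text
t 16.72 uvn [  1.8 -75.1  91.7] tip [  1.8 -75.1 122.7] a deg -168.9 tilt [0.001 0.001 0.   ] F uvn [ 0.4  0.5 -0.7] gap 0.05 [-1.16  0.07  1.18  2.28 -0.3   0.42 -0.98]
[0.5358584923593949, 0.002135592304447598, 0.16890972111261165] [0.005122215201282837, 0.9624894376888803, 0.16298445119154337, 0.2168499802134329]
t 16.77 uvn [  1.9 -73.9  91.1] tip [  1.9 -74.  122.1] a deg -168.9 tilt [0.003 0.002 0.   ] F uvn [0.3 0.4 0.1] gap 0.0499 [-1.16  0.07  1.17  2.28 -0.32  0.42 -0.97]
```

View pics/c8.png

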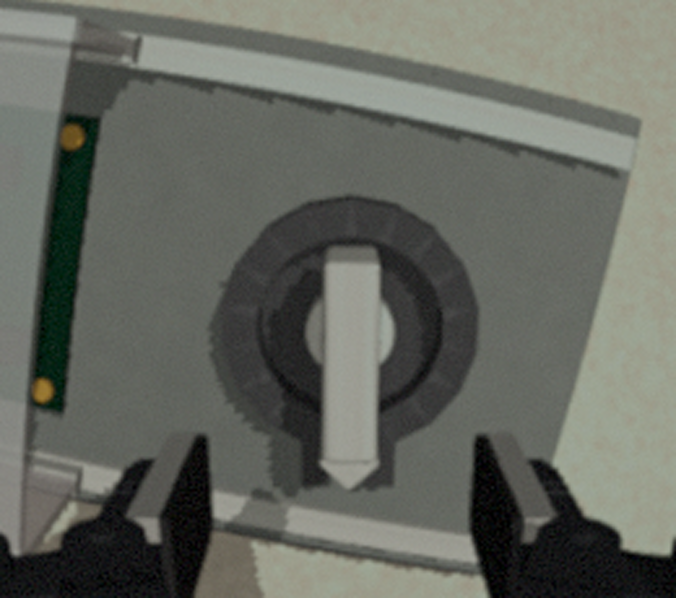

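The bar lies centred between the cheeks, which sit at crop (313,460) and (385,460). Its top face runs from tail (352,262) to apex (350,488). I'll check its height by image scale.

```bash
python3 - <<'E'
from h import *
from bench import r
c=r.camera("wrist");s={"tool_pos":[.53586,.00214,.16891],"eef_rot":np.array([.00512,.96249,.16298,.21685])}
P=lambda *l:np.array(l)/2.6+[190,70]
print("ring c",wdeck(s,c,P((350,328)),.014,Q)*1e3)
for n in(.049,.052,.055,.060):
  g=wdeck(s,c,P((352,262),(350,488),(325,400),(378,400)),n,Q)*1e3
  print(n,"len",np.linalg.norm(g[0]-g[1]).round(1),"wid",np.linalg.norm(g[2]-g[3]).round(1),"ang",np.degrees(np.arctan2(*(g[1]-g[0])[::-1])).round(1),g[:2].round(1).tolist())
g=wdeck(s,c,P((220,328),(478,328)),.014,Q)*1e3;print("ring dia",np.linalg.norm(g[0]-g[1]))
st2(r)
E
```

```text
ring c [[  3.73577257 -78.75418662]]
0.049 len 67.5 wid 15.1 ang -169.2 [[30.7, -73.5], [-35.5, -86.2]]
0.052 len 66.6 wid 14.9 ang -169.2 [[31.2, -73.3], [-34.1, -85.8]]
0.055 len 65.6 wid 14.7 ang -169.2 [[31.7, -73.2], [-32.7, -85.5]]
0.06 len 64.1 wid 14.3 ang -169.2 [[32.6, -72.9], [-30.4, -85.0]]
ring dia 83.84622326827258
t 16.82 uvn [  1.8 -73.7  90.6] tip [  1.7 -73.8 121.6] a deg -168.9 tilt [0.003 0.002 0.   ] F uvn [-0.4  1.  -0.1] gap 0.0499 [-1.16  0.07  1.17  2.28 -0.32  0.42 -0.97]
```

All signs point to low and aligned. To be sure, I'll close the fingers and press on the bar's top, where home should read n≈18.

>>> {"op": "carry_out", "data": {"series": [[0.0, 0, 0.002, 0, 0, 0, 0], [0.0, 0, 0.002, 0, 0, 0, 0], [0.0, 0, 0, 0, 0, 0, 0], [0.0, 0, 0, 0.012, 0, 0, 0], [0.0, 0, 0, 0.012, 0, 0, 0], [0.0, 0, 0, 0.012, 0, 0, 0], [0.0, 0, 0, 0.012, 0, 0, 0], [0.0, 0, 0, 0, 0, 0, 0]]}}

```text
time: 17.48
tool_pos: [0.558, 0.0002, 0.117]
eef_rot: [0.006, 0.963, 0.162, 0.214]
contact_force: [-0.6, 0.2, 0.0]
finger_gap: 0.0001
```

```bash
python3 -c "
from h import *
from bench import r
st2(r)"
```

```text
t 17.48 uvn [ -0.5 -80.1  35.6] tip [ -0.3 -80.1  66.6] a deg -169.1 tilt [ 0.    -0.006  0.   ] F uvn [-0.5  0.3  0.3] gap 0.0001 [-0.79  0.25  0.85  2.28 -0.77  0.36 -0.55]
```

>>> {"op": "carry_out", "data": {"series": [[0.0, 0, -0.002, 0.006, 0, 0, 0], [0.0, 0, 0, 0.004, 0, 0, 0], [0.0, 0, 0, 0.003, 0, 0, 0], [0.0, 0, 0, 0.0, 0, 0, 0]]}}

```text
time: 17.82
tool_pos: [0.5621, -0.002, 0.1023]
eef_rot: [0.007, 0.965, 0.158, 0.211]
contact_force: [-0.6, -0.3, 0.2]
finger_gap: 0.0003
```

```bash
python3 -c "
from h import *
from bench import r
st2(r)"
```

```text
t 17.82 uvn [ -3.4 -82.9  20.6] tip [ -3.  -82.7  51.6] a deg -169.4 tilt [-0.004 -0.012  0.   ] F uvn [-0.5 -0.2  0.5] gap 0.0003 [-0.73  0.29  0.79  2.28 -0.85  0.34 -0.49]
```

>>> {"op": "carry_out", "data": {"series": [[0.0, 0.002, -0.004, 0.0, 0, 0.004, 0], [0.0, 0, -0.003, 0.0, 0, 0.004, 0], [0.0, 0, 0, 0.003, 0, 0, 0], [0.0, 0, 0, 0.003, 0, 0, 0], [0.0, 0, 0, 0.0, 0, 0, 0]]}}

```text
time: 18.23
tool_pos: [0.5645, 0.0061, 0.0993]
eef_rot: [0.006, 0.963, 0.157, 0.217]
contact_force: [-11.5, -2.0, 15.4]
finger_gap: -0.0004
```

```bash
python3 -c "
from h import *
from bench import r
st2(r)"
```

```text
t 18.23 uvn [ -1.4 -75.2  16.5] tip [ -1.4 -75.2  47.5] a deg -169.5 tilt [-0.003  0.001  0.   ] F uvn [-4.1 -0.3 18.9] gap -0.0004 [-0.71  0.29  0.75  2.28 -0.89  0.31 -0.46]
```

Contact is at n=16.5 under 19 N. With the fin's calibration that puts the bar top at 48.9 mm against 49 mm when home, so the key is home. I'll go back to the fin.

>>> {"op": "carry_out", "data": {"series": [[0.0, 0, 0, -0.01, 0, 0, 0], [0.06, 0, 0, -0.02, 0, 0, 0], [0.06, 0, 0, -0.03, 0, 0, 0.02], [0.06, 0, 0, -0.03, 0, 0, 0.02], [0.06, 0, 0, -0.02, 0, 0, 0.02], [0.06, 0, 0, 0, 0, 0, 0]]}}

```text
time: 18.73
tool_pos: [0.5326, 0.0065, 0.1717]
eef_rot: [0.001, 0.965, 0.147, 0.219]
contact_force: [-0.6, 0.6, -0.1]
finger_gap: 0.0595
```

```bash
python3 - <<'E'
from h import *
from bench import r
st2(r);s=r.read_state()
show(plan(s,toworld(deck(.002,.072,.11),Q),RT(Q,-np.pi),8,.06))
E
```

```text
t 18.73 uvn [  0.6 -70.3  95.3] tip [  0.5 -70.4 126.3] a deg -170.8 tilt [0.    0.005 0.   ] F uvn [-0.5  0.7  0.1] gap 0.0595 [-1.25  0.03  1.24  2.29 -0.22  0.41 -1.1 ]
[[0.06,0.003,-0.018,-0.002,-0.0,-0.001,0.02],[0.06,0.003,-0.018,-0.002,-0.0,-0.001,0.02],[0.06,0.002,-0.018,-0.002,-0.0,-0.001,0.02],[0.06,0.002,-0.018,-0.002,-0.0,-0.001,0.02],[0.06,0.002,-0.018,-0.002,-0.0,-0.001,0.02],[0.06,0.001,-0.018,-0.002,-0.0,-0.001,0.02],[0.06,0.001,-0.018,-0.002,-0.0,-0.001,0.02],[0.06,0.001,-0.018,-0.002,-0.0,-0.001,0.02]]
```

>>> {"op": "carry_out", "data": {"series": [[0.06, 0.003, -0.018, -0.004, 0, 0, 0.02], [0.06, 0.003, -0.018, -0.003, 0, 0, 0.02], [0.06, 0.002, -0.018, -0.002, 0, 0, 0.02], [0.06, 0.002, -0.018, -0.002, 0, 0, 0.02], [0.06, 0.002, -0.018, -0.002, 0, 0, 0.02], [0.06, 0.001, -0.018, -0.002, 0, 0, 0.02], [0.06, 0.001, -0.018, -0.002, 0, 0, 0.02], [0.06, 0.001, -0.014, -0.002, 0, 0, 0.02], [0.06, 0, 0, 0, 0, 0, 0], [0.06, 0, 0, 0, 0, 0, 0]]}}

```text
time: 19.57
tool_pos: [0.4998, 0.1519, 0.1859]
eef_rot: [-0.025, 0.974, 0.079, 0.213]
contact_force: [1.1, -0.2, -0.3]
finger_gap: 0.0598
```

```bash
python3 - <<'E'
from h import *
from bench import r
st2(r);s=r.read_state()
show(plan(s,toworld(deck(.002,.072,.09),Q),RT(Q,-np.pi),2,.06))
E
```

```text
t 19.57 uvn [ -4.2  78.3 113.3] tip [ -4.   77.6 144.2] a deg -179.2 tilt [ 0.024 -0.004 -0.   ] F uvn [ 0.9 -0.3 -0.8] gap 0.0598 [-1.34 -0.04  0.88  2.28  0.3   0.49 -2.1 ]
[[0.06,0.003,0.003,0.012,-0.012,0.002,0.007],[0.06,0.003,0.003,0.012,-0.012,0.002,0.007]]
```

>>> {"op": "carry_out", "data": {"series": [[0.06, 0.003, 0.003, 0.002, -0.012, 0, 0.007], [0.06, 0.003, 0.003, 0.002, -0.012, 0, 0.007], [0.06, 0, 0, 0, 0, 0, 0], [0.06, 0, 0, 0, 0, 0, 0]]}}

```text
time: 19.9
tool_pos: [0.5081, 0.1442, 0.183]
eef_rot: [-0.014, 0.975, 0.068, 0.212]
contact_force: [-0.0, -0.7, 0.5]
finger_gap: 0.0599
```

```bash
python3 - <<'E'
from h import *
from bench import r
st2(r);s=r.read_state();c=r.camera("wrist");g=cv2.cvtColor(c["image"],cv2.COLOR_RGB2GRAY)
P=wproj(s,c,toworld(np.array([deck(a,.0715,.113) for a in(-.035,0,.035)]),Q));print(P.round(1))
for y in range(150,280,15):
    d=np.where(g[y,240:400]<45)[0]+240;print(y,d.min() if len(d) else None,d.max() if len(d) else None,len(d))
E
```

```text
t 19.9 uvn [  1.1  69.5 107.6] tip [  1.3  69.6 138.6] a deg 179.9 tilt [-0.003 -0.008 -0.   ] F uvn [ 0.1 -0.7  0.5] gap 0.0599 [-1.34 -0.01  0.9   2.26  0.28  0.49 -2.09]
[[316.6 286.9]
 [316.3 235.7]
 [315.9 176.6]]
150 None None 0
165 307 326 20
180 305 327 23
195 305 327 23
210 305 327 23
225 305 327 23
240 254 388 30
255 246 396 49
270 240 399 60
```

Image code finds the fin at columns 305-327, which agrees with v≈72. I'll descend.

>>> {"op": "carry_out", "data": {"series": [[0.06, 0, -0.002, 0.012, 0, 0.004, 0], [0.06, 0, 0, 0.012, 0, 0.004, 0], [0.06, 0, 0, 0, 0, 0, 0], [0.06, 0, 0, 0, 0, 0, 0]]}}

```text
time: 20.28
tool_pos: [0.5186, 0.1466, 0.1611]
eef_rot: [-0.014, 0.974, 0.067, 0.217]
contact_force: [0.2, -0.3, -0.7]
finger_gap: 0.0598
```

```bash
python3 - <<'E'
from h import *
from bench import r
st2(r)
E
```

```text
t 20.28 uvn [ 1.5 70.4 83.3] tip [  1.5  70.5 114.3] a deg 179.8 tilt [-0.003  0.001 -0.   ] F uvn [-0.1 -0.4 -0.7] gap 0.0598 [-1.3   0.08  0.91  2.28  0.13  0.39 -1.95]
```

>>> {"op": "carry_out", "data": {"series": [[0.06, 0, -0.001, 0.01, 0, 0, 0], [0.06, 0, 0, 0.01, 0, 0, 0], [0.06, 0, 0, 0.01, 0, 0, 0], [0.06, 0, 0, 0.004, 0, 0, 0], [0.06, 0, 0, 0, 0, 0, 0]]}}

```text
time: 20.7
tool_pos: [0.5329, 0.1502, 0.1317]
eef_rot: [-0.016, 0.974, 0.067, 0.216]
contact_force: [-0.4, 0.4, -0.2]
finger_gap: 0.0599
```

```bash
python3 - <<'E'
from h import *
from bench import r
st2(r)
E
```

```text
t 20.7 uvn [ 2.4 71.9 50.4] tip [ 2.4 72.  81.4] a deg 179.8 tilt [-0.     0.001 -0.   ] F uvn [-0.4  0.5 -0. ] gap 0.0599 [-1.14  0.19  0.79  2.28 -0.08  0.31 -1.75]
```

>>> {"op": "carry_out", "data": {"series": [[0.0, 0, 0, 0, 0, 0, 0], [0.0, 0, 0, 0, 0, 0, 0], [0.0, 0, 0, 0, 0, 0, 0], [0.0, 0, 0, 0, 0, 0, 0], [0.0, 0, 0, 0, 0, 0, 0], [0.0, 0, 0, 0, 0, 0, 0]], "newtons": 40}}

```text
time: 21.2
tool_pos: [0.5328, 0.15, 0.1337]
eef_rot: [-0.016, 0.974, 0.067, 0.217]
contact_force: [8.0, 1.0, -12.8]
finger_gap: 0.0133
```

>>> {"op": "carry_out", "data": {"series": [[0.0, 0, 0.008, 0, 0, 0, 0], [0.0, 0, 0.012, 0, 0, 0, 0], [0.0, 0, 0.014, 0, 0, 0, 0], [0.0, 0, 0.014, 0, 0, 0, 0], [0.0, 0, 0.014, 0, 0, 0, 0]]}}

```text
time: 21.62
tool_pos: [0.5404, 0.0946, 0.1337]
eef_rot: [-0.019, 0.973, 0.072, 0.217]
contact_force: [2.9, 2.9, -5.6]
finger_gap: 0.0134
```

```bash
python3 - <<'E'
from h import *
from bench import r
st2(r)
E
```

```text
t 21.62 uvn [ 2.9 15.8 52.4] tip [ 2.8 15.6 83.4] a deg -179.8 tilt [0.008 0.003 0.   ] F uvn [ 0.6  2.4 -6.4] gap 0.0134 [-0.92  0.16  0.69  2.29 -0.19  0.3  -1.51]
```

>>> {"op": "carry_out", "data": {"series": [[0.0, 0, 0.014, 0, -0.003, 0, 0], [0.0, 0, 0.014, 0, -0.003, 0, 0], [0.0, 0, 0.014, 0, -0.002, 0, 0], [0.0, 0, 0.014, 0, -0.002, 0, 0], [0.0, 0, 0.012, 0, -0.002, 0, 0], [0.0, 0, 0.008, 0, -0.002, 0, 0]]}}

```text
time: 22.12
tool_pos: [0.5506, 0.0204, 0.1337]
eef_rot: [-0.015, 0.974, 0.07, 0.217]
contact_force: [3.8, 3.7, -6.4]
finger_gap: 0.013
```

```bash
python3 - <<'E'
from h import *
from bench import r
st2(r)
E
```

```text
t 22.12 uvn [  2.4 -59.1  52.6] tip [  2.4 -59.1  83.6] a deg -179.9 tilt [-0.001  0.002  0.   ] F uvn [ 1.2  3.1 -7.6] gap 0.013 [-0.65  0.16  0.59  2.27 -0.36  0.32 -1.19]
```

>>> {"op": "carry_out", "data": {"series": [[0.0, 0, 0.008, 0, 0, 0, 0], [0.0, 0, 0.006, 0, 0, 0, 0], [0.0, 0, 0.006, 0, 0, 0, 0], [0.0, 0, 0.006, 0, 0, 0, 0], [0.0, 0, 0.006, 0, 0, 0, 0]]}}

```text
time: 22.53
tool_pos: [0.5528, 0.0025, 0.1335]
eef_rot: [-0.023, 0.974, 0.076, 0.214]
contact_force: [-6.5, 20.7, 5.3]
finger_gap: 0.0132
```

```bash
python3 - <<'E'
from h import *
from bench import r
st2(r)
E
```

```text
t 22.53 uvn [  2.1 -77.1  52.6] tip [  2.2 -77.7  83.6] a deg -179.5 tilt [ 0.019 -0.003  0.   ] F uvn [-0.9 21.4  6.3] gap 0.0132 [-0.53  0.16  0.53  2.26 -0.46  0.35 -1.03]
```

>>> {"op": "carry_out", "data": {"series": [[0.0, 0, 0.006, 0, -0.01, 0, 0], [0.0, 0, 0.006, 0, -0.01, 0, 0]]}}

```text
time: 22.7
tool_pos: [0.5526, 0.0023, 0.1335]
eef_rot: [-0.02, 0.974, 0.079, 0.212]
contact_force: [-0.1, 21.9, -1.2]
finger_gap: 0.0134
```

```bash
python3 - <<'E'
from h import *
from bench import r
st2(r)
E
```

```text
t 22.7 uvn [  1.9 -77.3  52.6] tip [  2.1 -77.7  83.6] a deg -179.0 tilt [ 0.014 -0.006  0.   ] F uvn [ 2.2 21.7 -2.4] gap 0.0134 [-0.54  0.16  0.54  2.26 -0.45  0.35 -1.04]
```

At the shut stop: 22 N and no further motion. I'll release and rise clear.

>>> {"op": "carry_out", "data": {"series": [[0.06, 0, 0, 0, 0, 0, 0], [0.06, 0, 0, 0, 0, 0, 0], [0.06, 0, 0, 0, 0, 0, 0], [0.06, 0, 0, 0, 0, 0, 0], [0.06, 0, 0, -0.012, 0, 0, 0], [0.06, 0, 0, -0.02, 0, 0, 0], [0.06, 0, 0, -0.025, 0, 0, 0], [0.06, 0, 0, -0.03, 0, 0, 0], [0.06, 0, 0, -0.03, 0, 0, 0], [0.06, 0, 0, -0.03, 0, 0, 0]]}}

```text
time: 23.53
tool_pos: [0.4886, -0.0119, 0.2663]
eef_rot: [-0.016, 0.975, 0.078, 0.208]
contact_force: [0.5, 0.6, -0.4]
finger_gap: 0.0603
```

>>> {"op": "carry_out", "data": {"series": [[0.06, -0.01, 0, -0.02, 0, 0, 0], [0.06, 0, 0, 0, 0, 0, 0], [0.06, 0, 0, 0, 0, 0, 0], [0.06, 0, 0, 0, 0, 0, 0]]}}

```text
time: 23.87
tool_pos: [0.4725, -0.0173, 0.2885]
eef_rot: [-0.017, 0.974, 0.075, 0.214]
contact_force: [-0.2, -0.7, 0.1]
finger_gap: 0.0602
```

```bash
python3 - <<'E'
from h import *
from bench import r
st2(r);s=r.read_state();c=r.camera("wrist");g=cv2.cvtColor(c["image"],cv2.COLOR_RGB2GRAY)
P=wproj(s,c,toworld(np.array([deck(a,-.0785,.113) for a in(-.035,0,.035)]),Q));print("pred shut",P.round(1))
for y in range(130,230,15):
    d=np.where(g[y,260:380]<45)[0]+260;print(y,d.min() if len(d) else None,d.max() if len(d) else None,len(d))
# other objects unmoved: compare top image with the first
t=r.camera("top")["image"][:,:,::-1];o=cv2.imread("pics/top0.png")
for n,(x0,x1,y0,y1) in dict(tape=(150,195,222,265),bits=(145,212,150,200),org=(408,500,125,200),driver=(410,470,225,280),jig=(215,340,145,230)).items():
    a=cv2.GaussianBlur(cv2.cvtColor(t,6),(3,3),0)[y0:y1,x0:x1].astype(float);b=cv2.GaussianBlur(cv2.cvtColor(o,6),(3,3),0)[y0:y1,x0:x1].astype(float)
    print(n,"shift",np.round(cv2.phaseCorrelate(a,b)[0],2),"mean diff",np.abs(a-b).mean().round(2))
E
```

```text
t 23.87 uvn [ -7.  -85.3 227.8] tip [ -6.9 -85.5 258.8] a deg -179.4 tilt [ 0.006 -0.003  0.   ] F uvn [-0.2 -0.6  0.2] gap 0.0602 [-0.6  -0.28  0.47  2.18  0.16  0.78 -1.63]
pred shut [[313.4 215.2]
 [313.6 180.1]
 [313.8 143.3]]
130 None None 0
145 308 320 13
160 308 320 13
175 308 320 13
190 308 319 12
205 308 319 12
220 None None 0
tape shift [0.6 0.5] mean diff 6.91
bits shift [0.01 0.18] mean diff 6.25
org shift [-0.08  0.51] mean diff 8.21
driver shift [ 0.08 -0.03] mean diff 8.47
jig shift [ 0.03 -0.13] mean diff 11.37
```

The fin sits at column 313.9 against 313.6 predicted for fully shut. The other things show no real shift, so I'll hand in.

```bash
python3 -c "
from bench import r
print(r.job_done())"
```

```text
the job is handed in; nothing more can be done
None
```

The job is handed in: the guard was opened, the wing turned and pushed home in the notch, and the guard slid shut and let go, at about 24 s of the 72 s.

**Last checks**
- **Key in the notch:** after release, the wrist picture showed the bar centred between the cheeks at -169°. Pressing on it with closed fingers met it at 48.9 mm off the deck, against 49 mm when home.
- **Guard shut:** it stopped against its end at about 22 N and did not move with a further push. The fin was then within 0.3 px of where fully shut predicts.
- **Other things:** comparing top views from before and after, the tape roll, case, tray and screwdriver shifted by at most about 0.8 px. I take that as noise.
- **Hands off:** the gripper was open and well clear, with no contact force.

**What failed or disagreed**
- **Fin grasp:** the first grasp closed on nothing and then pressed the top of the fin with about 16 N. The real fingertips sat about 31 mm behind the reported TCP, so I allowed for that afterwards.
- **Turning direction:** the first turn of the wing headed for a joint limit, so I reversed it.
- **Pushing down:** at about 26 N the pads slid along the bar once the wing had bottomed.
- **Guard at the start:** it was about 12 mm ajar, not fully shut.

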